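# Zero the filter changer and click its index lever to the fourth notch

## Robot

A 6-joint arm with a two-finger parallel gripper is mounted at the origin on a cart in front of the work surface, level with it; the furniture and walls round the work are solid. World frame = base frame: x ahead of the robot, y to its left, z up, the work surface at z = 0. Lengths are in mm, angles in degrees, forces in N, time in s.
With the tool pointing down it reaches from about 350 to 850 mm from the base axis. Payload 8.1 kg.
Tool frame: the origin (TCP) lies at the very end of the fingers, on their centre line; the grasp point (between the pads) lies 19 mm behind it; z points along the fingers, y is the direction in which the jaws open and shut (so a half turn about z gives the same grasp; the last joint's range is limited). The gripper opens to 85 mm and grips with 20 to 120 N. Pads are 22 mm wide; open, the fingers measure 114 mm over their backs; the gripper's body (76 mm by 85 mm) begins 54 mm behind the grasp point. The pads swing forward as they close: fully open they stand 13 mm farther back than shut.
Start: joints at [-77.601, 7.471, 85.268, -0, 87.261, -4.893], TCP at [178.364, -572.88, 231.292] pointing down, gripper open.
Joint ranges: [-169.43, 169.43], [-51.17, 129.36], [1.28, 143.12], [-76.62, 256.62], [0, 156.53], [-152.29, 152.29]. Speed limits (degrees/s): [136.94, 136.94, 159.86, 180, 180, 180].

## Interface

Orientations are given as [roll, pitch, yaw] about the fixed x, y, z axes, in that order (R = Rz(yaw) Ry(pitch) Rx(roll)).
In Python, from bench import r gives the robot as it stands.
- The arm moves only by the shell command python3 -m jog 'ROWS' [OPENING] [FORCE]. ROWS is JSON, a list of rows, each a list of 6 numbers: the shift along the tool's x, y, z normalised to -1 to 1, where 1 is 0.25 m, then the turn, a rotation vector about the tool's x, y, z normalised to -1 to 1, where 1 is pi rad. In form: [[x, y, z, ax, ay, az], ...]. A call has 1 to 10 rows; each row is the pose to reach, as a shift and turn from the pose commanded when the call began, along the tool's axes at that moment, turning the shorter way round; what a row does not reach only later rows make up. A row lasts 1/10 s, in which the tool goes at most 50 mm and 8.59 degrees, less where a joint would pass 70% of its speed; a pose out of reach is approached as far as the arm can. A call with a number of a shift or a turn outside -1 to 1 is refused whole. A call with a gripper value outside its range is refused whole. OPENING is the opening, from 0 (shut) to 1 (fully open), set as the call begins (- or left out, the last holds). The fingers move at their own pace and stop on an object; FORCE is the grip in N (left out, the last holds). Time passes only in rows, so rows that repeat a pose let the fingers close. It gives the time, the measured TCP pose, the force and the opening at its end, in the units of the state.
- r.sense(): the state, without advancing time (a new reading comes with each control period).
- r.snapshot(name): name is "side" or "top"; returns a dict with "pixels" (384x512x3 uint8, red, green, blue), "intrinsics" (3x3 intrinsics, pixels), "extrinsics" (4x4, takes a point from camera to world coordinates). Camera axes: x right, y down, z forward; pixel columns grow to the right and rows downward; lengths in mm; the calibration is good to about 2 mm. A picture is of the moment at which its call begins. There is no depth.
- r.hand_in(): hands the job in, once; it reports no verdict.
The state is a dict: "time": time; "joint_pos": joint angles; "qd": joint speeds; "joint_efforts": joint torques, N m; "tool_pos": TCP position; "tcp_rot": TCP orientation; "ft_force": force on the tool from outside, world axes, zero at the start; "wrist_torque": the same for the moment, N m; "finger_gap": finger opening in mm.
Only numpy, scipy, OpenCV 4.12 (cv2) and the standard library are available. Lean on these libraries where they do the work, as an engineer would, in place of code of your own. Each camera call takes 0.05 s, during which the arm holds its last target.

## Task

Re-zero the filter changer on the bench and then select its fourth filter: swing the thumb lever all the way back, past the wide zero mark, and press it against the rubber zero stop there with about 12 N for half a second, then click it forward one notch at a time, letting it rest a moment in each notch, until it sits in the fourth notch after zero, and let go. Never push the lever past the fourth notch, never press on it with more than 16 N, and leave the beaker and the carton beside the changer where they stand.

Things in the scene. Friction and masses are not known exactly. Their poses are not given: they have to be found in the camera images.
- changer_axis (a point): Point on the upright turning axis of the filter changer, 42 mm above the bench; axes -x to the changer's front (to the robot, within 0.25 rad), +y left, z up. Fixed grey round base 124 mm across, 30 mm high, foot plate 160 mm wide; on it a flat aluminium index wheel 91 mm across with six filters, top 41 mm above the bench. Nothing but the lever's post rises over 48 mm.
- lever_post (a point): Upright grey round thumb post of the index lever, 14 mm in diameter (15 mm at three ribs), free from 41 to 85 mm above the bench. It stands on the end of a flat steel arm 12 mm wide, 75 mm from the wheel's axis, in front of the base. The point is on the post's axis 66 mm above the bench. The post moves on a level arc; push it sideways or hold it.
- index_lever (a joint): Lever angle, rad: 0 in the zero notch, growing counter-clockwise from above (the post passes from the robot's left to its right). Notches every 0.1745 rad (10 deg, 13 mm at the post): zero, first to fifth. A sprung roller holds it in each; 3 to 5 N at the post push it out, past half way it snaps ahead into the next (the click). It starts in one of notches one to four.
- zero_mark (a point): Where the post's axis is in the zero notch (wide white tick on the base, leftmost), 66 mm up. Past it the lever swings freely left until its arm meets the rubber zero stop, on a block 43 mm high: after 0 to 10 mm of post travel (varies, find it by feel). The stop resists with about 6 N per mm at the post, hard after some 6 mm. Let go there, the lever may stay between stop and zero.
- fourth_notch (a point): Where the post's axis is in the fourth notch after zero (0.698 rad), 66 mm up; the narrow white ticks on the base to the right of the wide zero tick mark notches one to five, each in line with the arm when the lever is in it.
- beaker: Small glass beaker, 53 mm across and 68 mm high, standing loose about 16 cm to the left of the changer's axis. Origin at the centre of its underside. A bystander.
- carton: Small upright lamp carton, 46 x 46 x 75 mm, standing loose about 16 cm to the right of the changer's axis. Origin at the centre of its underside. A bystander.
Mind the look-alikes: they are no part of the job. What is shaped like the part that bears changer_axis but yellow is not meant.

How it is judged (in metres and radians):
On the way, in this order (a step that is already met when the one before it is completed fails the run):
1. the lever is pressed against the zero stop with at least 9 N for 0.2 s (value of joint index_lever below 0.05 rad and contact force between the fingers and index_lever above 9 N), for 0.2 s.
2. the lever rests in the first notch (value of joint index_lever between 0.1245 and 0.2245 rad and velocity of joint index_lever between -0.06 and 0.06 rad/s), for 0.2 s.
3. the lever rests in the second notch (value of joint index_lever between 0.2991 and 0.3991 rad and velocity of joint index_lever between -0.06 and 0.06 rad/s), for 0.2 s.
4. the lever rests in the third notch (value of joint index_lever between 0.4736 and 0.5736 rad and velocity of joint index_lever between -0.06 and 0.06 rad/s), for 0.2 s.
5. the lever rests in the fourth notch (value of joint index_lever between 0.6481 and 0.7481 rad and velocity of joint index_lever between -0.06 and 0.06 rad/s), for 0.2 s.
At the end, for the whole second after the job is handed in: the index lever rests, released, in the fourth notch after zero (0.698 rad, within 0.05 rad) (all of step 5); the robot touches nothing.
It fails at once if the lever is pushed past the fourth notch (more than half way to the fifth) (value of joint index_lever above 0.7854 rad).
It fails at once if the lever is pressed with more than 16 N (contact force between any of the fingers, the arm and index_lever above 16 N).
It fails at once if the beaker or the carton is moved by more than 15 mm (distance of any of beaker, carton from where it was at the start of the episode above 0.015 m).
It also fails if it takes over 64 s, if anything falls off the work surface, if the arm or the gripper's body presses on something with over 40 N, if the wrist force passes 120 N, or if a joint passes its speed limit or range.

## Working session

There is one attempt and no reset: what is moved stays moved. The work goes in short steps, Python scripts to look and compute and a shell command to move; the robot and the scene stay as the last step left them, time stands still between calls to the robot, and variables do not carry over. Pictures are saved under pics/ and viewed, and the job is handed in when it is done.

```bash
ls; mkdir -p pics
python3 - <<'E'
from bench import r
import cv2,numpy as np
print(r.sense())
for n in("side","top"):
    s=r.snapshot(n); cv2.imwrite(f"pics/{n}0.png",s["pixels"][:,:,::-1]); print(n,np.round(s["intrinsics"],1).tolist(),np.round(s["extrinsics"],3).tolist())
E
```

```text
pics
{'time': 0.0, 'joint_pos': array([-7.76029762e+01,  7.51610431e+00,  8.53306086e+01, -1.96082681e-03,
        8.72617772e+01, -4.89142017e+00]), 'qd': array([ 0.04837929,  0.06404794, -0.02269004, -0.02491338,  0.02291456,
       -0.02286775]), 'joint_efforts': array([ 2.33593317e-03, -5.69399929e+01, -5.00552666e+01, -6.69783572e-05,
        1.46810169e-02, -1.42044149e-05]), 'tool_pos': array([ 178.2137649 , -572.3321788 ,  230.22131382]), 'tcp_rot': array([-1.79891738e+02, -7.29942160e-03,  1.72885326e+01]), 'ft_force': array([-0.10074025,  0.86767523, -0.38004045]), 'wrist_torque': array([-0.07065783,  0.02429747, -0.00840835]), 'finger_gap': 85.34880102176871}
side [[443.4, 0.0, 257.7], [0.0, 443.4, 194.1], [0.0, 0.0, 1.0]] [[-0.854, -0.284, 0.436, 66.5], [-0.52, 0.45, -0.726, 824.49], [0.01, -0.847, -0.532, 607.551], [0.0, 0.0, 0.0, 1.0]]
top [[402.1, 0.0, 254.3], [0.0, 402.1, 190.1], [0.0, 0.0, 1.0]] [[0.016, -0.983, 0.184, 334.571], [-1.0, -0.015, 0.007, 53.362], [-0.004, -0.184, -0.983, 919.806], [0.0, 0.0, 0.0, 1.0]]
```

View pics/side0.png

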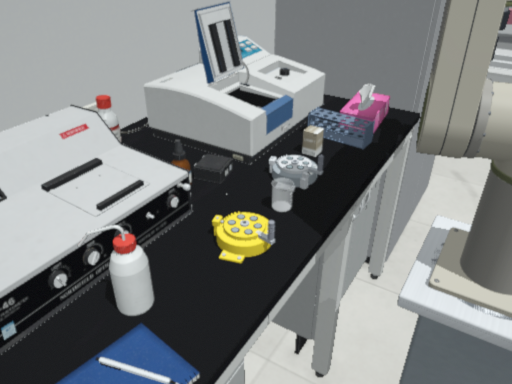

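View pics/top0.png

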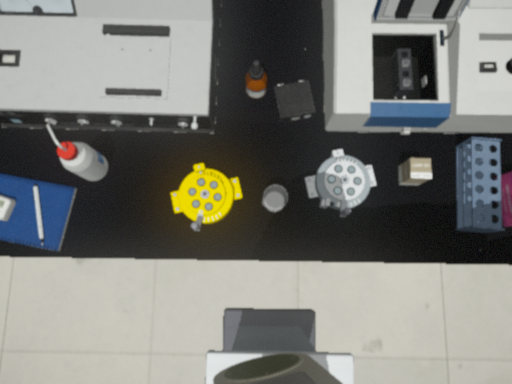

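The grey changer is at about (343,180) in top and (295,168) in side. The beaker is at (275,197) and the carton at (415,170) in top, and the yellow look-alike is at (205,195). I'll zoom in on the grey one.

Run:
```python
import cv2
t=cv2.imread("pics/top0.png")[140:225,255:445]; cv2.imwrite("pics/topz.png",cv2.resize(t,None,fx=4.2,fy=4.2,interpolation=cv2.INTER_CUBIC))
t=cv2.imread("pics/side0.png")[120:215,255:345]; cv2.imwrite("pics/sidez.png",cv2.resize(t,None,fx=6,fy=6,interpolation=cv2.INTER_CUBIC))
```

```text
(no output)
```

View pics/topz.png

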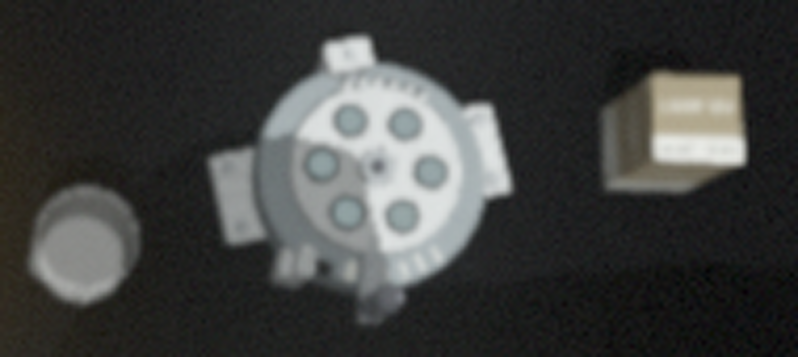

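View pics/sidez.png

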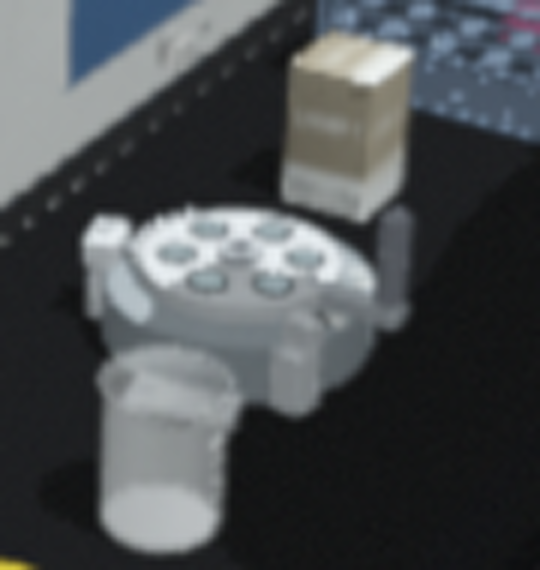

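```bash
cat > h.py <<'E'
import numpy as np,cv2
def ray(s,uv):
    K=np.array(s["intrinsics"]);T=np.array(s["extrinsics"]);d=T[:3,:3]@np.linalg.solve(K,[uv[0],uv[1],1]);return T[:3,3],d
def plane(s,uv,z):
    o,d=ray(s,uv);return o+d*(z-o[2])/d[2]
def proj(s,p):
    T=np.array(s["extrinsics"]);c=T[:3,:3].T@(np.asarray(p,float)-T[:3,3]);q=np.array(s["intrinsics"])@c;return q[:2]/q[2]
def tri(s1,u1,s2,u2):
    o1,d1=ray(s1,u1);o2,d2=ray(s2,u2);A=np.stack([d1,-d2],1);k=np.linalg.lstsq(A,o2-o1,rcond=None)[0]
    a=o1+k[0]*d1;b=o2+k[1]*d2;return (a+b)/2,np.linalg.norm(a-b)
E
python3 - <<'E'
from h import *
from bench import r
S=r.snapshot("side");T=r.snapshot("top")
tz=lambda u,v:(255+(u+.5)/4.2-.5,140+(v+.5)/4.2-.5)
sz=lambda u,v:(255+(u+.5)/6-.5,120+(v+.5)/6-.5)
hub=plane(T,tz(378,166),42);hs=plane(S,sz(240,250),42)
print("hub",hub,hs,tri(T,tz(378,166),S,sz(240,250)))
print("post bottom/top side z41/85",plane(S,sz(392,315),41),plane(S,sz(399,213),85))
print("top view of post: bright end z85",plane(T,tz(370,315),85),plane(T,tz(390,300),41),plane(T,tz(400,300),85))
for z in(41,85):
  p=plane(S,sz(392,315),41); p[2]=z; q=proj(T,p); print("proj to top zoom",z,(q-[255,140])*4.2)
tk=[(350,268),(408,265),(422,259),(434,254)]
for t in tk:
  p=plane(T,tz(*t),30)-hub; print("tick",np.hypot(*p[:2]),np.degrees(np.arctan2(p[1],p[0]))%360)
for n,t,z in(("ear L",(235,195),8),("ear R",(490,150),8),("back",(350,55),43),("blk",(294,265),43),("beaker top",(85,235),68),("carton top",(697,118),75)):
  p=plane(T,tz(*t),z);print(n,p)
E
```

```text
hub [ 527.12515979 -141.6125252    42.        ] [ 532.472412   -146.14426428   42.        ] (array([ 527.86834589, -140.25598705,   45.58902656]), np.float64(3.233865178452814))
post bottom/top side z41/85 [ 449.34791699 -129.49737197   41.        ] [ 454.70227067 -139.53232871   85.        ]
top view of post: bright end z85 [ 441.88879692 -126.14807239   85.        ] [ 455.61303914 -146.27207559   41.        ] [ 449.62818955 -141.24775064   85.        ]
proj to top zoom 41 [356.61714645 309.79873631]
proj to top zoom 85 [374.76780844 298.60305845]
tick 54.87145759665834 165.595877703172
tick 53.89584584735083 198.65391206160749
tick 53.76884263142435 207.44613054219198
tick 54.72433288199107 214.82866000086486
ear L [517.09369714 -70.16505398   8.        ]
ear R [ 544.54671393 -211.21312987    8.        ]
back [ 587.69273234 -127.92976005   43.        ]
blk [473.09097992 -95.98861536  43.        ]
beaker top [483.06368059  14.89080575  68.        ]
carton top [ 547.53572432 -298.56111127   75.        ]
```

Run:
```python
import cv2,numpy as np
from bench import r
f=lambda n:np.mean([r.snapshot(n)["pixels"].astype(float) for _ in range(6)],0)[:,:,::-1]
for n,(a,b,c,d) in {"top":(190,225,310,370),"side":(150,195,285,335)}.items():
    t=f(n)[a:b,c:d]; t=255*np.clip(t/220,0,1)**.5
    cv2.imwrite(f"pics/{n}z2.png",cv2.resize(t.astype(np.uint8),None,fx=12,fy=12,interpolation=cv2.INTER_CUBIC))
```

```text
(no output)
```

View pics/topz2.png

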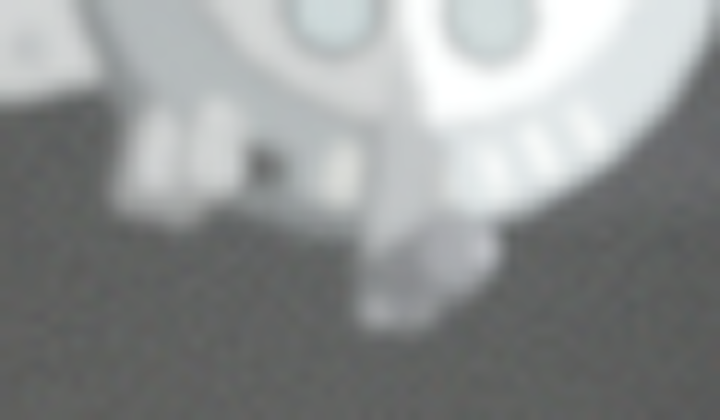

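View pics/sidez2.png

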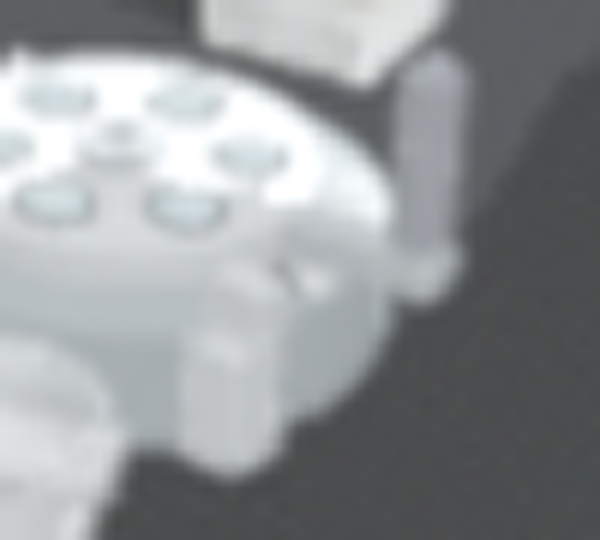

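Run:
```python
from h import *
from bench import r
S=r.snapshot("side");T=r.snapshot("top")
t=lambda u,v:(310+(u+.5)/12-.5,190+(v+.5)/12-.5)
s=lambda u,v:(285+(u+.5)/12-.5,150+(v+.5)/12-.5)
hub=np.array([527.1,-141.6,0])
def pr(n,p):
  d=p-hub;print(n,np.round(p,1),"r",round(np.hypot(*d[:2]),1),"ang",round(np.degrees(np.arctan2(d[1],d[0]))%360,1))
for q in((345,175),(490,170),(540,150),(590,130)): pr("tick",plane(T,t(*q),30.5))
for q in((405,140),(402,200),(392,250)): pr("arm",plane(T,t(*q),38))
pr("base",plane(T,t(395,290),39)); pr("top",plane(T,t(463,258),85))
pr("stri",tri(T,t(463,255),S,s(433,75))[0]);print(tri(T,t(463,255),S,s(433,75)))
pr("sidetop",plane(S,s(433,72),85));pr("sidemid",plane(S,s(430,165),63)); pr("sidebot",plane(S,s(425,255),41))
```

```text
tick [ 472.3 -128.6   30.5] r 56.3 ang 166.6
tick [ 473.7 -155.6   30.5] r 55.2 ang 194.7
tick [ 477.6 -165.    30.5] r 54.7 ang 205.3
tick [ 481.5 -174.4   30.5] r 56.2 ang 215.7
arm [ 477.9 -138.3   38. ] r 49.3 ang 176.1
arm [ 466.7 -137.4   38. ] r 60.6 ang 176.1
arm [ 457.3 -135.4   38. ] r 70.0 ang 174.9
base [ 449.8 -135.5   39. ] r 77.5 ang 175.5
top [ 449.6 -137.6   85. ] r 77.6 ang 177.1
stri [ 452.3 -137.    84.3] r 74.9 ang 176.5
(array([ 452.33356521, -137.03095283,   84.3342196 ]), np.float64(4.519972293528462))
sidetop [ 454.6 -136.5   85. ] r 72.7 ang 176.0
sidemid [ 453.1 -136.1   63. ] r 74.2 ang 175.7
sidebot [ 452.2 -135.9   41. ] r 75.1 ang 175.7
```

The lever sits in notch one, with its arm at about 176°. The ticks are at about 166° (zero), 195°, 205° and 215°. I get the axis at (527,-142) and the post at (452.5,-136.5), with a radius of 75 mm as specified. My plan is to straddle the post with half-open fingers, without gripping, and push with one finger at a time.

```bash
cat >> h.py <<'E'
HUB=np.array([527.3,-141.7])
def go(r,xyz,yaw,base=None):
    s=r.sense();p=s["tool_pos"];y=np.radians(s["tcp_rot"][2]);d=np.asarray(xyz,float)-p
    a=[np.cos(y)*d[0]+np.sin(y)*d[1],np.sin(y)*d[0]-np.cos(y)*d[1],-d[2]]
    print("pose",np.round(p,1),"yaw",round(np.degrees(y),2),"t",s["time"]);print("tool mm",np.round(a,1),"norm",np.round(np.array(a)/250,4),"turn",round((np.degrees(y)-yaw)/180,4))
E
python3 -m jog '[[0.784,-0.671,0,0,0,0.121],[0.784,-0.671,0,0,0,0.121],[0.784,-0.671,0,0,0,0.121],[0.784,-0.671,0,0,0,0.121],[0.784,-0.671,0,0,0,0.121],[0.784,-0.671,0,0,0,0.121],[0.784,-0.671,0,0,0,0.121],[0.784,-0.671,0,0,0,0.121]]' 0.5 20
python3 -c "
from h import *;from bench import r
go(r,(452.5,-136.5,130),-4.5)"
```

```text
time: 1.7
tool_pos: [315.4, -355.2, 231.5]
tcp_rot: [179.9, 0.0, -4.5]
ft_force: [-0.1, -0.7, -0.7]
finger_gap: 42.3
pose [ 315.4 -355.2  231.5] yaw -4.48 t 1.7
tool mm [ 119.6 -228.7  101.5] norm [ 0.4785 -0.9148  0.4061] turn 0.0001
```

```bash
python3 -m jog '[[0.4785,-0.915,0.3,0,0,0],[0.4785,-0.915,0.3,0,0,0],[0.4785,-0.915,0.3,0,0,0],[0.4785,-0.915,0.3,0,0,0],[0.4785,-0.915,0.3,0,0,0],[0.4785,-0.915,0.3,0,0,0],[0.4785,-0.915,0.4,0,0,0],[0.4785,-0.915,0.4,0,0,0],[0.4785,-0.915,0.4,0,0,0]]'
python3 - <<'E'
from h import *;from bench import r
go(r,(452.5,-136.5,52),-4.5)
for n,(a,b,c,d) in {"top":(130,260,255,445),"side":(90,220,225,385)}.items():
    s=r.snapshot(n)["pixels"][a:b,c:d,::-1]
    cv2.imwrite(f"pics/{n}1.png",cv2.resize(s,None,fx=4,fy=4,interpolation=cv2.INTER_CUBIC))
E
```

```text
time: 2.6
tool_pos: [452.1, -136.9, 131.0]
tcp_rot: [-180.0, 0.1, -4.6]
ft_force: [-0.5, 0.2, 1.3]
finger_gap: 43.2
pose [ 452.1 -136.9  131. ] yaw -4.59 t 2.6
tool mm [ 0.4 -0.4 79. ] norm [ 0.0015 -0.0017  0.316 ] turn -0.0005
```

View pics/side1.png

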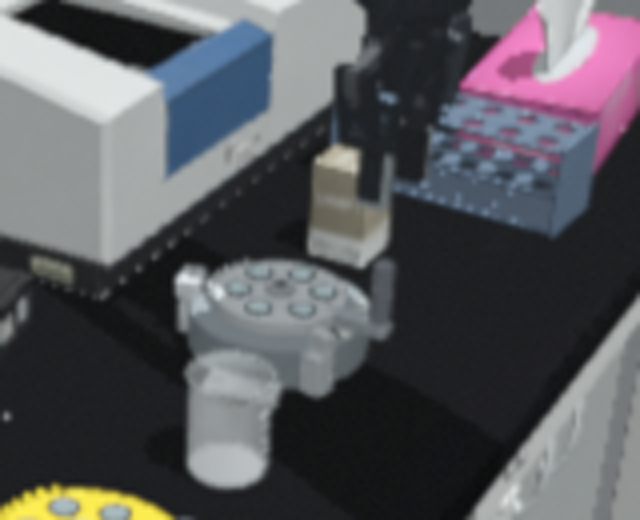

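View pics/top1.png

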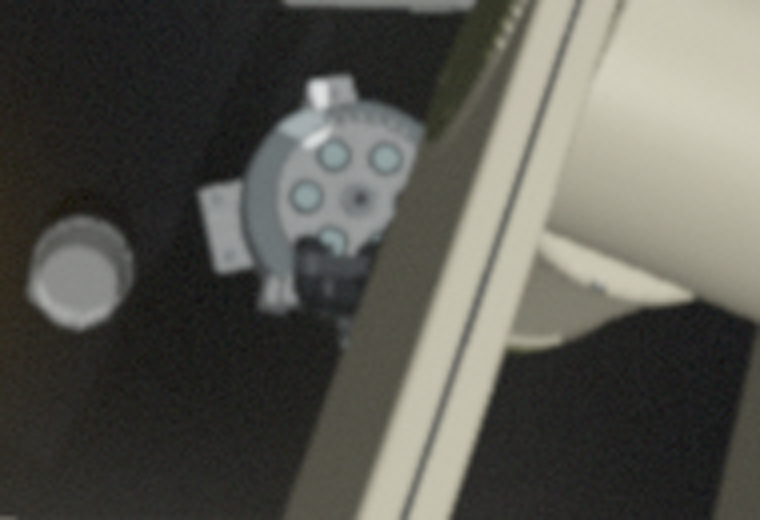

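The gripper is above the post: near fingertip at about (370,195), post top at (383,268) in the side crop. I'll check the projected tip positions against the picture.

Run:
```python
from h import *;from bench import r
S=r.snapshot("side")
for p in((452,-109,137),(452,-164,137),(452,-136.5,85),(452,-136.5,41)): print(p,(proj(S,p)-[225,90])*4)
```

```text
(452, -109, 137) [375.04722809 205.26156815]
(452, -164, 137) [411.07396048 174.08012216]
(452, -136.5, 85) [386.2190134  263.17462157]
(452, -136.5, 41) [380.42217427 322.87687818]
```

The projection agrees, so I'll descend around the post.

```bash
python3 -m jog '[[0,0,0.08,0,0,0],[0,0,0.16,0,0,0],[0,0,0.2,0,0,0],[0,0,0.24,0,0,0],[0,0,0.28,0,0,0],[0,0,0.31,0,0,0],[0,0,0.31,0,0,0],[0,0,0.31,0,0,0]]'
python3 - <<'E'
from h import *;from bench import r
print([np.round(r.sense()[k],2) for k in("tool_pos","ft_force","tcp_rot","finger_gap")])
s=r.snapshot("side")["pixels"][120:200,265:375,::-1]
cv2.imwrite("pics/side2.png",cv2.resize(s,None,fx=6,fy=6,interpolation=cv2.INTER_CUBIC))
E
```

```text
time: 3.55
tool_pos: [452.9, -135.8, 54.0]
tcp_rot: [180.0, -0.0, -4.5]
ft_force: [0.3, 0.4, -0.4]
finger_gap: 43.0
[array([ 452.91, -135.79,   53.96]), array([ 0.34,  0.38, -0.37]), array([180.  ,  -0.  ,  -4.48]), np.float64(42.95)]
```

View pics/side2.png

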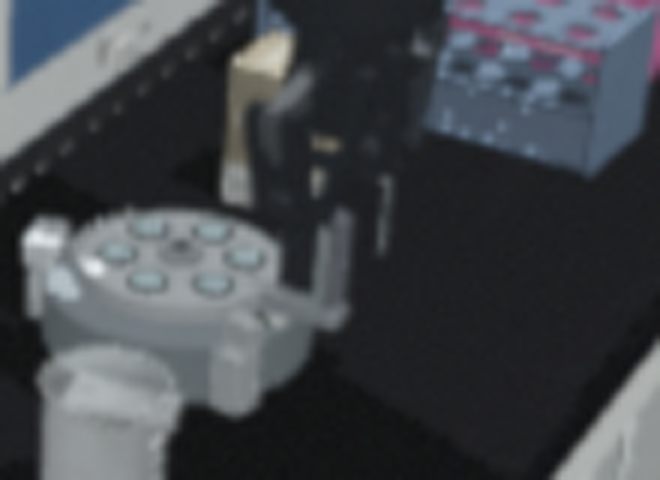

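Run:
```python
from h import *;from bench import r
S=r.snapshot("side")
for p in((452,-114,60),(452,-114,100),(452,-158,60),(452,-158,100),(452,-136.5,85),(452,-136.5,41),(463,-114,60),(441,-114,60)): print(p,np.round((proj(S,p)-[265,120])*6))
im=S["pixels"][120:200,265:375,::-1].astype(float);im=(255*np.clip(im/160,0,1)**.45).astype(np.uint8)
cv2.imwrite("pics/side3.png",cv2.resize(im,None,fx=7,fy=7,interpolation=cv2.INTER_CUBIC))
```

```text
(452, -114, 60) [312. 287.]
(452, -114, 100) [320. 204.]
(452, -158, 60) [355. 247.]
(452, -158, 100) [363. 165.]
(452, -136.5, 85) [339. 215.]
(452, -136.5, 41) [331. 304.]
(463, -114, 60) [289. 281.]
(441, -114, 60) [336. 294.]
```

View pics/side3.png

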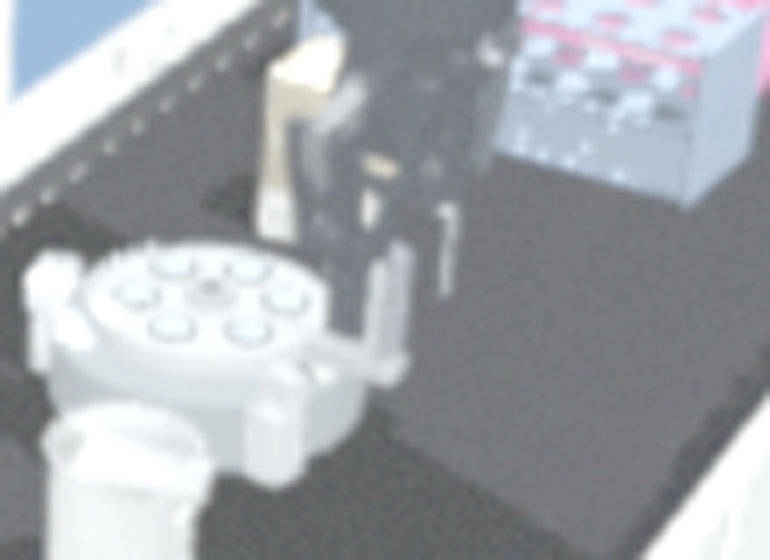

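```bash
cat >> h.py <<'E'
def hand(th,side,half=21.5+0.0,R=75.,rp=7.25):
    a=np.radians(th);u=np.array([np.cos(a),np.sin(a)]);t=np.array([-u[1],u[0]])
    off=half-rp   # side=-1: right finger pushes lever back (decreasing); +1: left finger pushes forward
    return HUB+R*u+side*off*t, th-180
def plan(c,yaw,ths,side,**k):
    y=np.radians(yaw)
    for th in ths:
        p,w=hand(th,side,**k);d=p-np.array(c)
        print(th,[round(float(q),3) for q in ((np.cos(y)*d[0]+np.sin(y)*d[1])/250,(np.sin(y)*d[0]-np.cos(y)*d[1])/250,0.004*0,0,0,(yaw-w)/180)])
E
python3 -c "
from h import *
plan((452.6,-136.1),-4.5,[178,176,174,172,170,168,166,164,162],-1)"
```

```text
178 [-0.003, -0.045, 0.0, 0.0, 0.0, -0.014]
176 [-0.001, -0.055, 0.0, 0.0, 0.0, -0.003]
174 [0.001, -0.066, 0.0, 0.0, 0.0, 0.008]
172 [0.004, -0.076, 0.0, 0.0, 0.0, 0.019]
170 [0.006, -0.087, 0.0, 0.0, 0.0, 0.031]
168 [0.01, -0.097, 0.0, 0.0, 0.0, 0.042]
166 [0.013, -0.107, 0.0, 0.0, 0.0, 0.053]
164 [0.017, -0.117, 0.0, 0.0, 0.0, 0.064]
162 [0.021, -0.127, 0.0, 0.0, 0.0, 0.075]
```

```bash
python3 -m jog '[[0,-0.03,0,0,0,0],[0,-0.045,0,0,0,0],[0,-0.05,0,0,0,0],[0,-0.055,0,0,0,0]]'
python3 -m jog '[[0.001,-0.006,0,0,0,0.005],[0.002,-0.011,0,0,0,0.011],[0.003,-0.016,0,0,0,0.017],[0.005,-0.021,0,0,0,0.022],[0.006,-0.026,0,0,0,0.028],[0.006,-0.026,0,0,0,0.028]]'
```

```text
time: 4.05
tool_pos: [454.0, -121.8, 53.9]
tcp_rot: [180.0, -0.0, -4.5]
ft_force: [-0.6, -0.7, 0.7]
finger_gap: 42.6
time: 4.65
tool_pos: [455.9, -115.3, 53.7]
tcp_rot: [-180.0, 0.0, -9.6]
ft_force: [-0.5, 0.4, 0.2]
finger_gap: 42.6
```

Run:
```python
from h import *;from bench import r
plan((455.6,-115.3),-9.6,[170,168,166,164,162,160,158],-1)
S=r.snapshot("side")
im=S["pixels"][120:200,265:375,::-1].astype(float);im=(255*np.clip(im/200,0,1)**.6).astype(np.uint8)
cv2.imwrite("pics/side4.png",cv2.resize(im,None,fx=7,fy=7,interpolation=cv2.INTER_CUBIC))
```

```text
170 [0.001, -0.003, 0.0, 0.0, 0.0, 0.002]
168 [0.003, -0.013, 0.0, 0.0, 0.0, 0.013]
166 [0.006, -0.024, 0.0, 0.0, 0.0, 0.024]
164 [0.009, -0.034, 0.0, 0.0, 0.0, 0.036]
162 [0.012, -0.044, 0.0, 0.0, 0.0, 0.047]
160 [0.016, -0.054, 0.0, 0.0, 0.0, 0.058]
158 [0.02, -0.064, 0.0, 0.0, 0.0, 0.069]
```

View pics/side4.png

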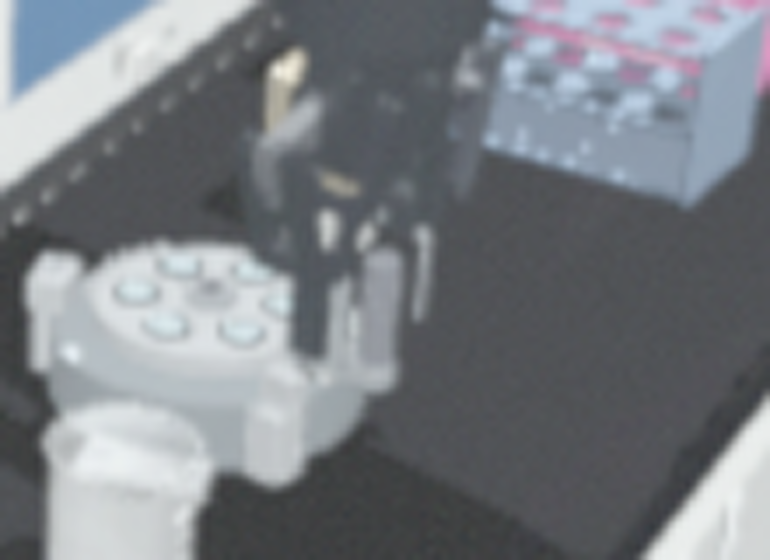

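The left finger is at (315,350) and the post at about (380,310), so the post has moved left and is near half way. I'll keep going with small steps.

```bash
python3 -m jog '[[0.001,-0.005,0,0,0,0.005],[0.003,-0.01,0,0,0,0.01],[0.004,-0.014,0,0,0,0.014],[0.004,-0.014,0,0,0,0.014]]'
python3 -m jog '[[0.001,-0.004,0,0,0,0.004],[0.002,-0.008,0,0,0,0.008],[0.002,-0.01,0,0,0,0.01],[0.002,-0.01,0,0,0,0.01]]'
python3 - <<'E'
from h import *;from bench import r
S=r.snapshot("side")
im=S["pixels"][120:200,265:375,::-1].astype(float);im=(255*np.clip(im/200,0,1)**.6).astype(np.uint8)
cv2.imwrite("pics/side5.png",cv2.resize(im,None,fx=7,fy=7,interpolation=cv2.INTER_CUBIC))
E
```

```text
time: 5.1
tool_pos: [457.5, -112.2, 53.7]
tcp_rot: [-180.0, 0.0, -12.1]
ft_force: [-0.2, -0.3, 0.2]
finger_gap: 42.8
time: 5.5
tool_pos: [458.5, -110.0, 53.8]
tcp_rot: [-180.0, -0.0, -13.9]
ft_force: [-0.8, -0.1, -0.1]
finger_gap: 42.6
```

View pics/side5.png

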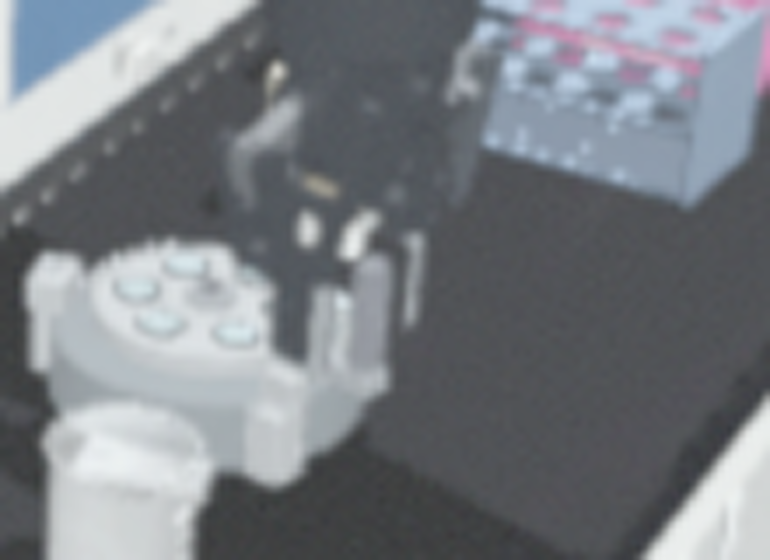

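Post is at (371,310), roughly at zero. Now I'll feel for the stop.

```bash
for i in 1 2 ; do python3 -m jog '[[0.001,-0.004,0,0,0,0.004],[0.002,-0.008,0,0,0,0.008],[0.002,-0.008,0,0,0,0.008]]' | egrep 'pos|force'; done
```

```text
tool_pos: [459.5, -108.1, 53.8]
ft_force: [0.4, 0.2, -0.2]
tool_pos: [460.5, -106.3, 53.8]
ft_force: [-0.2, -0.8, -0.2]
```

```bash
python3 -m jog '[[0.001,-0.003,0,0,0,0.003],[0.001,-0.003,0,0,0,0.003],[0.001,-0.003,0,0,0,0.003]]' | egrep 'pos|force|rot'
```

```text
tool_pos: [460.9, -105.8, 53.8]
tcp_rot: [-180.0, -0.0, -17.3]
ft_force: [1.0, 0.2, 0.2]
```

```bash
python3 -c "
from h import *
for t in (164,162,160,158,156):print(t,hand(t,-1))"
python3 -m jog '[[0.001,-0.003,0,0,0,0.003],[0.001,-0.003,0,0,0,0.003],[0.001,-0.003,0,0,0,0.003]]' | egrep 'pos|force|rot'
python3 -m jog '[[0.001,-0.003,0,0,0,0.003],[0.001,-0.003,0,0,0,0.003],[0.001,-0.003,0,0,0,0.003]]' | egrep 'pos|force|rot'
```

```text
164 (array([ 459.13320513, -107.32921915]), -16)
162 (array([ 460.37425345, -104.97117006]), -18)
160 (array([ 461.69684048, -102.6578694 ]), -20)
158 (array([ 463.09935486, -100.39213557]), -22)
156 (array([464.58008784, -98.176729  ]), -24)
tool_pos: [461.4, -105.1, 53.8]
tcp_rot: [-180.0, -0.0, -17.8]
ft_force: [0.0, -0.4, 0.5]
tool_pos: [461.7, -104.6, 53.8]
tcp_rot: [180.0, 0.0, -18.3]
ft_force: [-1.1, -1.2, 0.1]
```

```bash
python3 -m jog '[[0.001,-0.003,0,0,0,0.003],[0.001,-0.003,0,0,0,0.003],[0.001,-0.003,0,0,0,0.003]]' | egrep 'pos|force|rot'
python3 -m jog '[[0.001,-0.003,0,0,0,0.003],[0.001,-0.003,0,0,0,0.003],[0.001,-0.003,0,0,0,0.003]]' | egrep 'pos|force|rot'
```

```text
tool_pos: [462.1, -104.1, 53.7]
tcp_rot: [180.0, 0.0, -18.9]
ft_force: [-2.6, -3.2, 1.4]
tool_pos: [462.4, -103.7, 53.8]
tcp_rot: [179.9, 0.0, -19.4]
ft_force: [-5.1, -5.3, 2.6]
```

```bash
python3 -m jog '[[0.001,-0.003,0,0,0,0.003],[0.001,-0.003,0,0,0,0.003],[0.001,-0.003,0,0,0,0.003]]' | egrep 'pos|force|rot'
```

```text
tool_pos: [462.6, -103.4, 53.7]
tcp_rot: [179.9, 0.0, -20.0]
ft_force: [-5.0, -6.8, 1.7]
```

```bash
python3 -m jog '[[0,-0.003,0,0,0,0],[0,-0.003,0,0,0,0]]' | egrep 'time|pos|force|rot'
```

```text
time: 8.15
tool_pos: [462.7, -103.1, 53.7]
tcp_rot: [179.9, 0.1, -20.0]
ft_force: [-6.6, -9.5, 1.4]
```

```bash
python3 -m jog '[[0,0,0,0,0,0],[0,0,0,0,0,0]]' | egrep 'force|pos'
python3 -m jog '[[0,0,0,0,0,0],[0,0,0,0,0,0],[0,0,0,0,0,0]]' | egrep 'force|pos'
python3 -m jog '[[0,0,0,0,0,0],[0,0,0,0,0,0]]' | egrep 'time|force|pos'
```

```text
tool_pos: [462.7, -103.1, 53.7]
ft_force: [-7.2, -9.0, 2.8]
tool_pos: [462.7, -103.1, 53.7]
ft_force: [-6.8, -9.0, 2.8]
time: 8.85
tool_pos: [462.7, -103.1, 53.7]
ft_force: [-7.0, -8.6, 2.8]
```

The stop is pressed at about 11.6 N and held for 0.9 s. Next I'll swap to the left finger and click forward.

Run:
```python
from h import *
plan((462.8,-102.9),-20,[156,158,160,162,164,165,166],+1)
```

```text
156 [-0.008, 0.094, 0.0, 0.0, 0.0, 0.022]
158 [-0.006, 0.104, 0.0, 0.0, 0.0, 0.011]
160 [-0.004, 0.115, 0.0, 0.0, 0.0, 0.0]
162 [-0.002, 0.125, 0.0, 0.0, 0.0, -0.011]
164 [0.0, 0.135, 0.0, 0.0, 0.0, -0.022]
165 [0.002, 0.141, 0.0, 0.0, 0.0, -0.028]
166 [0.003, 0.146, 0.0, 0.0, 0.0, -0.033]
```

```bash
python3 -m jog '[[-0.002,0.04,0,0,0,0],[-0.005,0.08,0,0,0,0],[-0.005,0.1,0,0,0,0],[-0.004,0.11,0,0,0,0],[-0.004,0.115,0,0,0,0],[-0.003,0.12,0,0,0,-0.006],[-0.002,0.125,0,0,0,-0.011],[-0.001,0.13,0,0,0,-0.016],[0,0.135,0,0,0,-0.022],[0,0.135,0,0,0,-0.022]]'
python3 - <<'E'
from h import *;from bench import r
p=r.sense();plan(p["tool_pos"][:2],p["tcp_rot"][2],[164,166,167,168,169,170,171,172],+1)
S=r.snapshot("side")
im=S["pixels"][120:200,265:375,::-1].astype(float);im=(255*np.clip(im/200,0,1)**.6).astype(np.uint8)
cv2.imwrite("pics/side6.png",cv2.resize(im,None,fx=7,fy=7,interpolation=cv2.INTER_CUBIC))
E
```

```text
time: 9.85
tool_pos: [452.0, -133.7, 53.8]
tcp_rot: [180.0, -0.0, -15.9]
ft_force: [0.9, -0.2, 0.6]
finger_gap: 43.0
164 [-0.002, 0.005, 0.0, 0.0, 0.0, 0.0]
166 [0.0, 0.015, 0.0, 0.0, 0.0, -0.011]
167 [0.002, 0.02, 0.0, 0.0, 0.0, -0.016]
168 [0.003, 0.025, 0.0, 0.0, 0.0, -0.022]
169 [0.004, 0.031, 0.0, 0.0, 0.0, -0.027]
170 [0.006, 0.036, 0.0, 0.0, 0.0, -0.033]
171 [0.007, 0.041, 0.0, 0.0, 0.0, -0.039]
172 [0.009, 0.046, 0.0, 0.0, 0.0, -0.044]
```

View pics/side6.png

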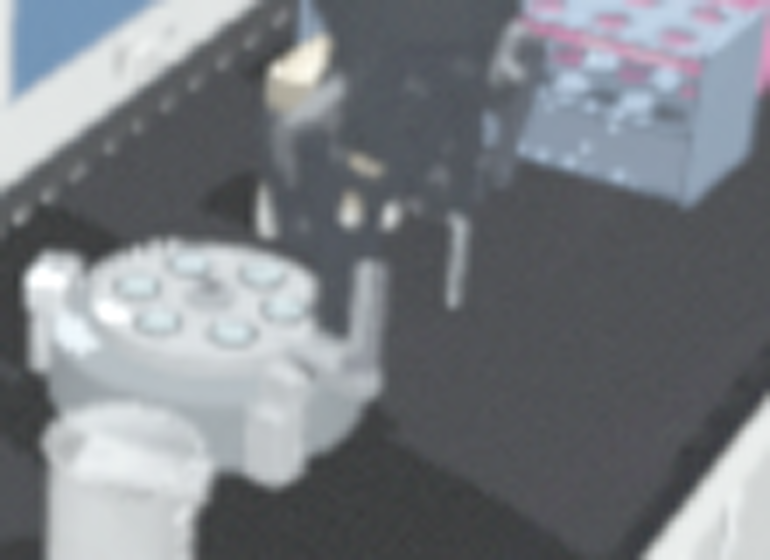

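The post is now next to the left finger at (368,310). I'll push it towards notch 1.

```bash
python3 -m jog '[[-0.001,0.008,0,0,0,-0.003],[0,0.015,0,0,0,-0.011],[0.003,0.025,0,0,0,-0.022],[0.003,0.025,0,0,0,-0.022]]' | egrep 'force|pos'
python3 -m jog '[[0.001,0.005,0,0,0,-0.005],[0.002,0.009,0,0,0,-0.009],[0.002,0.009,0,0,0,-0.009]]'| egrep 'force|pos'
python3 -m jog '[[0.001,0.004,0,0,0,-0.004],[0.001,0.006,0,0,0,-0.006],[0.001,0.006,0,0,0,-0.006]]'
```

```text
tool_pos: [450.9, -139.7, 53.7]
ft_force: [0.6, 2.7, 1.1]
tool_pos: [450.8, -142.2, 53.7]
ft_force: [-0.8, 2.7, 1.1]
time: 10.9
tool_pos: [450.9, -144.0, 53.7]
tcp_rot: [180.0, 0.0, -9.3]
ft_force: [-1.0, 0.2, -0.2]
finger_gap: 43.0
```

```bash
python3 -m jog '[[0.0005,0.003,0,0,0,-0.003],[0.0005,0.003,0,0,0,-0.003],[0.0005,0.003,0,0,0,-0.003],[0.0005,0.003,0,0,0,-0.003],[0.0005,0.003,0,0,0,-0.003]]'
python3 - <<'E'
from h import *;from bench import r
p=r.sense();plan(p["tool_pos"][:2],p["tcp_rot"][2],[171,172,174,176,177,178,179,180,181,182],+1)
S=r.snapshot("side")
im=S["pixels"][120:200,265:375,::-1].astype(float);im=(255*np.clip(im/200,0,1)**.6).astype(np.uint8)
cv2.imwrite("pics/side7.png",cv2.resize(im,None,fx=7,fy=7,interpolation=cv2.INTER_CUBIC))
E
```

```text
time: 11.4
tool_pos: [451.1, -144.6, 53.9]
tcp_rot: [180.0, -0.0, -8.8]
ft_force: [-0.6, -0.0, -0.5]
finger_gap: 42.5
171 [-0.001, -0.002, 0.0, 0.0, 0.0, 0.001]
172 [0.0, 0.003, 0.0, 0.0, 0.0, -0.005]
174 [0.003, 0.014, 0.0, 0.0, 0.0, -0.016]
176 [0.005, 0.024, 0.0, 0.0, 0.0, -0.027]
177 [0.007, 0.029, 0.0, 0.0, 0.0, -0.032]
178 [0.008, 0.034, 0.0, 0.0, 0.0, -0.038]
179 [0.01, 0.039, 0.0, 0.0, 0.0, -0.043]
180 [0.012, 0.044, 0.0, 0.0, 0.0, -0.049]
181 [0.014, 0.049, 0.0, 0.0, 0.0, -0.055]
182 [0.015, 0.054, 0.0, 0.0, 0.0, -0.06]
```

View pics/side7.png

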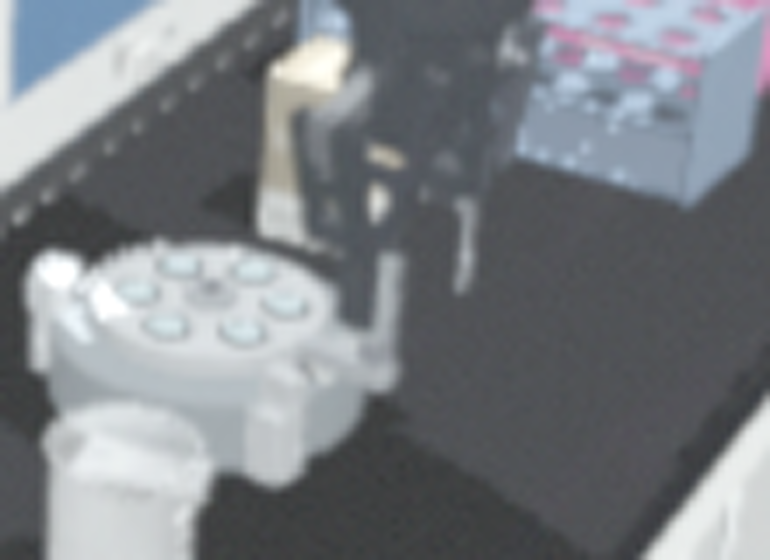

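The wheel's filters suggest the lever is still about half way: (180,263) and (243,330) lie between the notch-1 and zero pictures. I'll measure the lever from the filters.

```bash
cat >> h.py <<'E'
def wheel(S):
    im=S["pixels"].astype(np.float32)[145:178,268:320];big=cv2.resize(im,None,fx=8,fy=8,interpolation=cv2.INTER_CUBIC)
    sat=big[:,:,2]-big[:,:,0]; ch=(big[:,:,1]+big[:,:,2])/2-big[:,:,0]
    m=((ch>9)&(big.mean(2)>70)).astype(np.uint8)
    n,l,st,c=cv2.connectedComponentsWithStats(m);out=[]
    for i in range(1,n):
        if 400<st[i,4]<6000:
            u=(c[i]+.5)/8-.5+[268,145];p=plane(S,u,41);out.append((st[i,4],*p[:2]))
    return np.array(out),big,m
E
python3 - <<'E'
from h import *;from bench import r
S=r.snapshot("side");o,b,m=wheel(S);print(np.round(o,1))
for q in o: print(np.hypot(q[1]-531,q[2]+145),np.degrees(np.arctan2(q[2]+145,q[1]-531))%60)
cv2.imwrite("pics/w.png",np.vstack([b[:,:,::-1],np.dstack([m*255.]*3)]))
E
```

```text
[[1308.   553.8 -162.1]
 [1410.   527.5 -173.8]
 [1377.   558.  -133.7]
 [1437.   504.4 -155.6]
 [1433.   534.9 -115.2]
 [1489.   508.1 -126.6]
 [ 543.   477.5 -142.3]
 [1199.   458.2  -99.4]]
28.456765828942295 23.175553570136763
28.970703445579144 23.062767897449234
29.29601067542134 22.771797846015247
28.67362552063606 21.674997012161356
30.02421779355216 22.622593756455586
29.404576378626846 21.286226514466932
53.604252221811564 57.1323902233577
85.91898034068019 27.941171437483632[ WARN:0@1.360] global loadsave.cpp:1063 imwrite_ Unsupported depth image for selected encoder is fallbacked to CV_8U.
```

View pics/w.png

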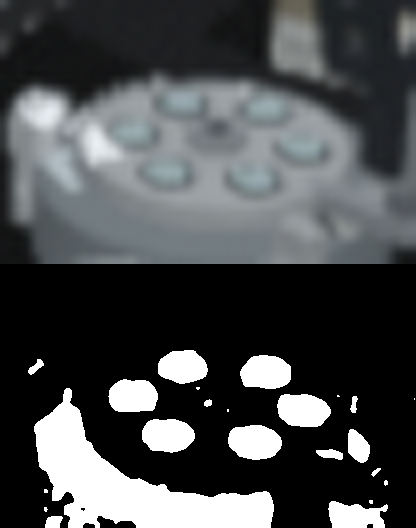

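All six filters segment cleanly. I'll apply the same measure to the first picture (starting notch).

```bash
cat >> h.py <<'E'
def ang(S):
    o=wheel(S)[0];c=np.array([531.1,-144.6]);v=o[:,1:]-c;k=np.abs(np.hypot(*v.T)-29)<4;c=o[k,1:].mean(0) if k.sum()==6 else c
    v=o[k,1:]-c;return k.sum(),round(float(np.mean(np.degrees(np.arctan2(v[:,1],v[:,0]))%60)),2)
E
python3 - <<'E'
from h import *;from bench import r
S=r.snapshot("side");print(ang(S))
S["pixels"]=cv2.imread("pics/side0.png")[:,:,::-1];print("initial",ang(S))
E
```

```text
(np.int64(6), 22.33)
initial (np.int64(4), 26.94)
```

The lever is 4.6° short of notch one, so it's sitting on the crest. I'll nudge it on.

```bash
python3 -m jog '[[0.0005,0.003,0,0,0,-0.003],[0.001,0.006,0,0,0,-0.006],[0.001,0.006,0,0,0,-0.006],[0.001,0.006,0,0,0,-0.006],[0.001,0.006,0,0,0,-0.006]]'
python3 - <<'E'
from h import *;from bench import r
print(ang(r.snapshot("side")),r.sense()["ft_force"])
p=r.sense();plan(p["tool_pos"][:2],p["tcp_rot"][2],[172,174,175,176,177,178,179,180,181,182],+1)
E
```

```text
time: 12.05
tool_pos: [451.0, -146.0, 53.8]
tcp_rot: [-180.0, 0.0, -7.7]
ft_force: [-0.4, -0.7, -0.5]
finger_gap: 42.9
(np.int64(6), 27.11) [0.29554967 0.91434441 0.76912698]
172 [-0.0, -0.002, 0.0, 0.0, 0.0, 0.001]
174 [0.002, 0.008, 0.0, 0.0, 0.0, -0.01]
175 [0.003, 0.013, 0.0, 0.0, 0.0, -0.015]
176 [0.004, 0.018, 0.0, 0.0, 0.0, -0.021]
177 [0.006, 0.023, 0.0, 0.0, 0.0, -0.026]
178 [0.007, 0.029, 0.0, 0.0, 0.0, -0.032]
179 [0.009, 0.034, 0.0, 0.0, 0.0, -0.037]
180 [0.011, 0.039, 0.0, 0.0, 0.0, -0.043]
181 [0.012, 0.044, 0.0, 0.0, 0.0, -0.049]
182 [0.014, 0.049, 0.0, 0.0, 0.0, -0.054]
```

It clicked into notch 1 (27.1°). I'll let it rest, then go to notch 2.

```bash
python3 -m jog '[[0,0,0,0,0,0],[0,0,0,0,0,0],[0,0,0,0,0,0],[0.002,0.008,0,0,0,-0.01],[0.004,0.018,0,0,0,-0.021],[0.006,0.023,0,0,0,-0.026],[0.007,0.029,0,0,0,-0.032],[0.009,0.034,0,0,0,-0.037],[0.011,0.039,0,0,0,-0.043],[0.011,0.039,0,0,0,-0.043]]'
python3 - <<'E'
from h import *;from bench import r
print(ang(r.snapshot("side")))
p=r.sense();plan(p["tool_pos"][:2],p["tcp_rot"][2],[180,181,181.5,182,182.5,183],+1)
E
```

```text
time: 13.1
tool_pos: [452.3, -156.2, 53.7]
tcp_rot: [180.0, 0.0, 0.1]
ft_force: [-1.2, 1.1, 1.0]
finger_gap: 42.5
(np.int64(6), 31.21)
180 [0.0, -0.001, 0.0, 0.0, 0.0, 0.0]
181 [0.001, 0.005, 0.0, 0.0, 0.0, -0.005]
181.5 [0.002, 0.007, 0.0, 0.0, 0.0, -0.008]
182 [0.002, 0.01, 0.0, 0.0, 0.0, -0.011]
182.5 [0.003, 0.012, 0.0, 0.0, 0.0, -0.014]
183 [0.003, 0.015, 0.0, 0.0, 0.0, -0.017]
```

```bash
python3 -m jog '[[0.001,0.003,0,0,0,-0.003],[0.001,0.006,0,0,0,-0.006],[0.002,0.01,0,0,0,-0.011],[0.002,0.01,0,0,0,-0.011],[0.002,0.01,0,0,0,-0.011],[0.002,0.01,0,0,0,-0.011],[0.002,0.01,0,0,0,-0.011]]'
python3 - <<'E'
from h import *;from bench import r
print(ang(r.snapshot("side")))
p=r.sense();plan(p["tool_pos"][:2],p["tcp_rot"][2],[182,184,185,186,187,188,189,190,191,192],+1)
E
```

```text
time: 13.85
tool_pos: [453.0, -158.6, 53.9]
tcp_rot: [180.0, -0.0, 2.0]
ft_force: [0.4, -0.0, -0.2]
finger_gap: 42.8
(np.int64(6), 37.28)
182 [-0.001, 0.0, 0.0, 0.0, 0.0, -0.0]
184 [0.002, 0.011, 0.0, 0.0, 0.0, -0.011]
185 [0.003, 0.016, 0.0, 0.0, 0.0, -0.017]
186 [0.004, 0.021, 0.0, 0.0, 0.0, -0.022]
187 [0.006, 0.026, 0.0, 0.0, 0.0, -0.028]
188 [0.007, 0.031, 0.0, 0.0, 0.0, -0.033]
189 [0.009, 0.036, 0.0, 0.0, 0.0, -0.039]
190 [0.01, 0.041, 0.0, 0.0, 0.0, -0.045]
191 [0.012, 0.046, 0.0, 0.0, 0.0, -0.05]
192 [0.014, 0.051, 0.0, 0.0, 0.0, -0.056]
```

Notch 2 is reached (37.3°). Now notch 3.

```bash
python3 -m jog '[[0,0,0,0,0,0],[0,0,0,0,0,0],[0,0,0,0,0,0],[0.002,0.011,0,0,0,-0.011],[0.004,0.021,0,0,0,-0.022],[0.006,0.026,0,0,0,-0.028],[0.007,0.031,0,0,0,-0.033],[0.009,0.036,0,0,0,-0.039],[0.01,0.041,0,0,0,-0.045],[0.01,0.041,0,0,0,-0.045]]'
python3 -c "
from h import *;from bench import r
print(ang(r.snapshot('side')))"
python3 -m jog '[[0.001,0.003,0,0,0,-0.003],[0.001,0.006,0,0,0,-0.006],[0.002,0.01,0,0,0,-0.011],[0.002,0.01,0,0,0,-0.011],[0.002,0.01,0,0,0,-0.011],[0.002,0.01,0,0,0,-0.011],[0.002,0.01,0,0,0,-0.011]]'
python3 - <<'E'
from h import *;from bench import r
print(ang(r.snapshot("side")))
p=r.sense();plan(p["tool_pos"][:2],p["tcp_rot"][2],[192,194,195,196,197,198,199,200,201,202],+1)
E
```

```text
time: 14.9
tool_pos: [455.8, -168.8, 53.8]
tcp_rot: [180.0, -0.0, 10.1]
ft_force: [0.7, 1.8, -0.0]
finger_gap: 42.9
(np.int64(6), 40.8)
time: 15.65
tool_pos: [456.7, -171.1, 53.8]
tcp_rot: [180.0, -0.0, 12.1]
ft_force: [0.2, 0.2, 0.5]
finger_gap: 42.7
(np.int64(6), 46.42)
192 [0.001, 0.001, 0.0, 0.0, 0.0, 0.0]
194 [0.003, 0.011, 0.0, 0.0, 0.0, -0.011]
195 [0.004, 0.016, 0.0, 0.0, 0.0, -0.016]
196 [0.005, 0.022, 0.0, 0.0, 0.0, -0.022]
197 [0.007, 0.027, 0.0, 0.0, 0.0, -0.027]
198 [0.008, 0.032, 0.0, 0.0, 0.0, -0.033]
199 [0.01, 0.037, 0.0, 0.0, 0.0, -0.039]
200 [0.011, 0.042, 0.0, 0.0, 0.0, -0.044]
201 [0.013, 0.047, 0.0, 0.0, 0.0, -0.05]
202 [0.015, 0.052, 0.0, 0.0, 0.0, -0.055]
```

Notch 3 is reached (46.4°). Now the fourth, slowly.

```bash
python3 -m jog '[[0,0,0,0,0,0],[0,0,0,0,0,0],[0,0,0,0,0,0],[0.003,0.011,0,0,0,-0.011],[0.005,0.022,0,0,0,-0.022],[0.007,0.027,0,0,0,-0.027],[0.008,0.032,0,0,0,-0.033],[0.01,0.037,0,0,0,-0.038],[0.011,0.041,0,0,0,-0.043],[0.011,0.041,0,0,0,-0.043]]'
python3 -c "
from h import *;from bench import r
print(ang(r.snapshot('side')))"
python3 -m jog '[[0.001,0.003,0,0,0,-0.003],[0.001,0.006,0,0,0,-0.006],[0.002,0.01,0,0,0,-0.011],[0.002,0.01,0,0,0,-0.011],[0.002,0.01,0,0,0,-0.011],[0.002,0.01,0,0,0,-0.011],[0.002,0.01,0,0,0,-0.011]]'
python3 - <<'E'
from h import *;from bench import r
print(ang(r.snapshot("side")))
E
```

```text
time: 16.7
tool_pos: [461.5, -180.5, 53.7]
tcp_rot: [180.0, 0.0, 19.8]
ft_force: [-0.6, 1.3, 1.0]
finger_gap: 42.9
(np.int64(6), 50.8)
time: 17.45
tool_pos: [462.9, -182.8, 53.9]
tcp_rot: [180.0, -0.0, 21.8]
ft_force: [-0.9, 0.7, 0.4]
finger_gap: 42.7
(np.int64(6), 53.15)
```

```bash
cat >> h.py <<'E'
def ang(S):
    o=wheel(S)[0];c=np.array([531.1,-144.6]);v=o[:,1:]-c;k=np.abs(np.hypot(*v.T)-29)<4
    c=o[k,1:].mean(0) if k.sum()==6 else c
    v=o[k,1:]-c;a=np.arctan2(v[:,1],v[:,0])
    return k.sum(),round(float(np.degrees(np.angle(np.exp(6j*a).mean()))/6%60),2),np.round(np.degrees(a)%60,1)
E
python3 -c "
from h import *;from bench import r
for i in range(2): print(ang(r.snapshot('side')))
p=r.sense();print(p['ft_force'],p['tool_pos'])"
```

```text
(np.int64(6), 53.19, array([53.1, 53.5, 53.8, 53.4, 53.3, 52. ]))
(np.int64(6), 53.05, array([53.3, 53.4, 53.8, 53.2, 52.4, 52.3]))
[ 0.48437681  0.18232125 -0.26516687] [ 462.87043501 -182.69145976   53.82492487]
```

The reading of 53.1° means the lever is just past the crest and still touching the finger. I'll nudge it slightly.

```bash
python3 -m jog '[[0.0005,0.002,0,0,0,-0.002],[0.0005,0.003,0,0,0,-0.003],[0.0005,0.003,0,0,0,-0.003],[0.0005,0.003,0,0,0,-0.003]]'
python3 -c "
from h import *;from bench import r
print(ang(r.snapshot('side')))"
```

```text
time: 18.0
tool_pos: [463.2, -183.3, 53.8]
tcp_rot: [180.0, 0.0, 22.3]
ft_force: [0.2, 1.2, -0.1]
finger_gap: 42.7
(np.int64(6), 56.53, array([56.7, 57.3, 56.3, 55.8, 56.6, 56.4]))
```

It clicked into notch 4 (56.5°). I'll let it rest, centre the open fingers and lift away.

```bash
python3 -m jog '[[0,0,0,0,0,0],[0,0,0,0,0,0],[0,0,0,0,0,0],[0,-0.01,0,0,0,0],[0,-0.025,0,0,0,0],[0,-0.035,0,0,0,0],[0,-0.038,0,0,0,0],[0,-0.038,0,0,0,0]]'
python3 -m jog '[[0,0,-0.04,0,0,0],[0,0,-0.1,0,0,0],[0,0,-0.2,0,0,0],[0,0,-0.4,0,0,0],[0,0,-0.5,0,0,0],[0,0,-0.5,0,0,0],[0,0,-0.5,0,0,0],[0,0,-0.5,0,0,0]]'
python3 - <<'E'
from h import *;from bench import r
S=r.snapshot('side');print(ang(S),r.sense()["time"])
cv2.imwrite("pics/end.png",cv2.resize(S["pixels"][100:215,225:385,::-1],None,fx=5,fy=5,interpolation=cv2.INTER_CUBIC))
E
```

```text
time: 18.85
tool_pos: [459.6, -174.4, 53.8]
tcp_rot: [180.0, -0.0, 22.3]
ft_force: [-0.6, 0.3, 0.6]
finger_gap: 42.6
time: 19.65
tool_pos: [458.9, -174.2, 177.7]
tcp_rot: [-179.9, 0.1, 22.3]
ft_force: [0.5, 0.8, -0.2]
finger_gap: 42.6
(np.int64(6), 56.5, array([56.8, 57. , 56.5, 56.2, 56.1, 56.4])) 19.7
```

View pics/end.png

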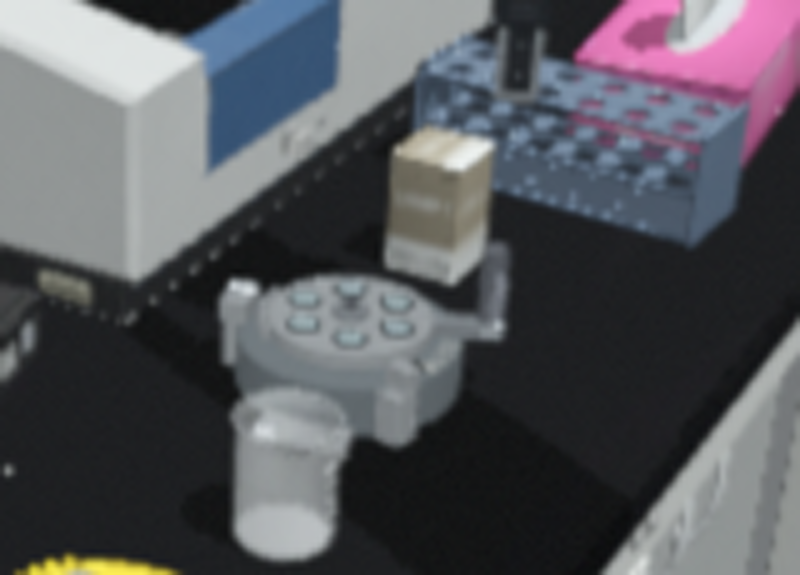

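The lever stands free in the fourth notch, with its post at (495,285). The beaker at (285,475) and the carton at (440,205) look unmoved, and the gripper is well clear. I'm handing in.

```bash
python3 -c "
from bench import r
print(r.hand_in())"
```

```text
the job is handed in; nothing more can be done
None
```

The filter changer is re-zeroed and its lever rests, released, in the fourth notch. I handed the job in at about 19.7 s of the 64 s allowed; no verdict is reported.

- **Zeroing:** I pushed the lever from its starting notch (the first) back to the rubber stop. It met the stop about 5 mm past zero, and I held it there at about 11.6 N for 0.7 to 0.9 s. The highest force in the readings I took was under 12 N; readings came only at the end of each move.
- **Clicking forward:** I pushed with one finger, without gripping, and let the lever rest in each notch. From the wheel's filters in the side camera it rested at 27.1°, 37.3°, 46.4° and 56.5° in notches one to four. The steps were 9.1 to 10.2° against the nominal 10°.
- **Hiccups:** The lever stopped on the crest before notch one and again just before notch four, and each time needed one small extra nudge.
- **Last checks:** After I lifted away, the wheel still read 56.5° and the gripper was at 178 mm height, clear of everything. The beaker and carton looked unmoved; I checked that by eye only, not by measurement.
- **Disagreement:** The two cameras disagreed by 3 to 5 mm on the changer's position, so I set the contact points by feel and from the wheel angle.

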